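Hang the returned bell chestpiece back on the loan rack

TASK

Take the chrome bell chestpiece on its hook from the small returns stand and lower it between the two things hanging on the loan rack, so that its hook goes over the rail. Slide it gently along the rail until the hook drops fully into the middle notch, and leave it hanging there, without forcing it down on the rail and with the two neighbours still hanging in their places.

Things in the scene. Friction and masses are not known exactly. Their poses are not given: they have to be found in the camera images.
- hanger: Chrome bell on a rigid steel hook, 0.16 kg, hanging on the stand. Origin: centre of the crown's underside, which bears on a rail; z up, y along the rail, x away from the robot. Hook: upside-down U, 19.5 mm wide (y), crown 8 mm thick; rail slot x -7 to 7; short leg x -13 to -7, 16 mm; long leg to the bell x 7 to 13, 50 mm. It starts 3 mm to -x of the stand rail's middle line.
- tab (a point): Point to grasp, 34 mm straight above the hanger's origin: on the grey tab on the crown, 12 mm thick (x), 20 mm wide (y), from 8 to 50 mm above the origin. Fingers close along x; here fingertips stay above the crown.
- bell (a point): Centre of the hanger's chrome bell: a disc 34 mm across and 14 mm thick, its axis along the hanger's x, 65 mm below and 14 mm to +x of the hanger's origin (lowest point 82 mm below the origin).
- stand: Returns stand: wooden foot 100 x 125 mm, two posts and a plain flat steel rail along its y, 8 mm thick, 116 mm long, top 145 mm above the origin. Origin: centre of the foot's underside, below the rail; x points away from the robot.
- rack: Loan rack: wooden foot 110 x 270 mm, posts 112 mm either side, flat upright steel rail along its y, 8 mm thick (x -4 to 4), 290 mm long, 30 mm tall, top 145 mm above the origin. Origin: centre of the foot's underside; x away from the robot. The rail has a free middle notch 22 mm wide and, 58 mm to either side of it, notches 40 mm wide with the neighbours; all are 7 mm deep.
- rail_line (a point): Point on the line of the rack rail's top, 145 mm above the rack's origin; axes as the rack. The rigid rail is clamped by hand, off-centre: the middle notch's centre lies anywhere up to 14 mm to either side (y) of this point, which no pose shows; find it by feel (the hook drops 7 mm). The rail does not shift in use. Press well below 25 N.
- diaphragm: Neighbour: black plastic diaphragm chestpiece, 38 mm disc, on an 8 mm wide steel strap hook in one outer notch of the rack, 56 to 60 mm from the rack's origin along y, on either side. Origin: under the hook's crown (6 mm thick); the disc's centre is 65 mm below, axis along x.
- fork: Neighbour: steel tuning fork, 28 mm wide, on the same sort of strap hook in the other outer notch, 56 to 60 mm from the rack's origin along y. Origin: under the hook's crown (6 mm thick); its lowest point is 104 mm below.
Mind the look-alikes: they are no part of the job. Leave any red or turquoise look-alike of the stand alone.

How it is judged:
By the outcome, as a careful person would: the job done as asked, in the order asked, and still so for the second after the job is handed in, with the robot touching nothing.
It also fails if it takes over 64 s, if anything falls off the work surface, if the arm or the gripper's body presses on something with over 40 N, if the wrist force passes 120 N, or if a joint passes its speed limit or range.

ROBOT

A 6-joint arm with a two-finger parallel gripper is mounted at the origin on the work surface. World frame = base frame: x ahead of the robot, y to its left, z up, the work surface at z = 0. Lengths are in m, angles in rad, forces in N, time in s.
With the tool pointing down it reaches from about 0.35 to 0.8 m from the base axis. Payload 7.3 kg.
Tool frame: the origin (TCP) lies on the centre line of the jaws, within the pads' length; the fingertips stand robot.nose_length ahead of it and the grasp point (between the pads) is the TCP (robot.nose_length is the distance from the TCP to the fingertips, in m); z points along the fingers, y is the line along which they close (so a half turn about z gives the same grasp; the last joint's range is limited). The gripper opens to 85 mm and grips with 20 to 120 N. Pads are 22 mm wide; open, the fingers measure 114 mm over their backs; the gripper's body (76 mm by 85 mm) begins 54 mm behind the grasp point. The pads swing forward as they close: fully open they stand 13 mm farther back than shut.
Start: joints at [1.03, 0.342, 1.524, -0, 1.275, -0.146], TCP at [0.202, 0.485, 0.25] pointing down, gripper open.
Joint ranges: [-2.53, 2.53], [-0.77, 2.02], [0.04, 2.7], [-1, 4.14], [0.28, 2.66], [-3.11, 3.11]. Speed limits (rad/s): [2.57, 2.57, 3.14, 3.14, 3.14, 3.14].

INTERFACE

Orientations are given as a rotation vector (axis times angle).
In Python, from bench import robot gives the robot as it stands. The module is installed in compiled form; this text tells all that it offers.
- The arm moves only by the tool carry_out, never from a script. Its argument "steps" is text: rows parted by semicolons, each of 6 numbers parted by spaces: the shift along the world's x, y, z in mm, then the turn, a rotation vector about the world's x, y, z in rad. A call has exactly 5 rows; each row is the pose to reach, as a shift and turn from the pose commanded when the call began; what a row does not reach only later rows make up. A row lasts 1/8 s, in which the tool goes at most 62.5 mm and 10.7 degrees, less where a joint would pass 70% of its speed; a pose out of reach is approached as far as the arm can. A call with a gripper value outside its range is refused whole. "grip" is the finger opening in mm, from 0 to 85.4, set as the call begins (left out, the last holds). The fingers move at their own pace and stop on an object; "newtons" is the grip in N (left out, the last holds). Time passes only in rows, so rows that repeat a pose let the fingers close, or fill a call up. It gives the time, the measured TCP pose, the force, the opening and the grip force at its end, in the units of the state.
- robot.get_state(): the state, without advancing time (a new reading comes with each control period).
- robot.snapshot(name): name is "scene" or "top"; returns (picture, depth): 384x512x3 uint8, red, green, blue; 384x512 float32, m along the optical axis (not along the pixel's ray), 0 where there is no reading.
- robot.camera_model(name): a dict with "vfov" (degrees; the focal length in pixels is half the picture's height over the tangent of half this angle, whatever the lens; pixels are square), "cx", "cy" (the principal point, pixels), "eye" and "rotation" of the camera in the world. Camera axes: x right, y down, z forward; pixel columns grow to the right and rows downward; lengths in m; the calibration is good to about 2 mm. A picture is of the moment at which its call begins. camera_model takes no time and is no camera call.
- robot.sign_off(): hands the job in; it is judged then, once.
The state is a dict: "clock": time; "q": joint angles; "dq": joint speeds; "joint_efforts": joint torques, N m; "tool_pos": TCP position; "orientation": TCP orientation; "contact_force": force on the tool from outside, world axes, zero at the start; "torque": the same for the moment, N m; "gripper_width": opening from 0.0 (shut) to 1.0 (fully open); "grasp_force": force on a finger pad.
Only numpy, scipy, OpenCV 4.12 (cv2) and the standard library are available. Lean on these libraries where they do the work, as an engineer would, in place of code of your own. Each camera call takes 0.05 s, during which the arm holds its last target. There are 200 camera calls.

## Working session

There is one attempt and no reset: what is moved stays moved. The work goes in short steps, Python scripts to look and compute and a tool call to move; the robot and the scene stay as the last step left them, time stands still between calls to the robot, and variables do not carry over. Pictures are saved under pics/ and viewed, at most 10 in all, crops included, and the job is handed in when it is done.

Besides the shell and the picture viewer there is one more tool, called as name(argument=value, ...), one argument or row to a line, values as JSON. carry_out: Moves the arm, as the interface text tells. Its arguments: {"type":"object","properties":{"steps":{"type":"string"},"grip":{"type":"number"},"newtons":{"type":"number"}},"required":["steps"]}

```bash
mkdir -p pics
cat > h.py <<'E'
import numpy as np, cv2
from bench import robot
def cam(n):
    m=robot.camera_model(n); f=192/np.tan(np.radians(m['vfov'])/2); return m,f
def P(n,u,v,d):
    m,f=cam(n); u,v,d=map(np.asarray,(u,v,d))
    c=np.stack([(u-m['cx'])/f*d,(v-m['cy'])/f*d,d],-1); return c@np.array(m['rotation']).T+np.array(m['eye'])
def plane(n,u,v,z):
    m,f=cam(n); r=P(n,u,v,1.0)-np.array(m['eye']); return np.array(m['eye'])+r*(z-m['eye'][2])/r[2]
def proj(n,p):
    m,f=cam(n); c=(np.array(p)-m['eye'])@np.array(m['rotation']); return c[0]/c[2]*f+m['cx'],c[1]/c[2]*f+m['cy'],c[2]
E
python3 - <<'E'
from h import *
for n in ("scene","top"):
    a,d=robot.snapshot(n); np.savez(f'{n}0.npz',a=a,d=d)
    cv2.imwrite(f'pics/{n}0.png',cv2.resize(a[:,:,::-1],(800,600)))
    print(n,robot.camera_model(n))
print(robot.get_state(), robot.nose_length)
E
```

```text
scene {'vfov': 50.38905417132239, 'cx': 254.5154763228566, 'cy': 189.04609047729068, 'eye': array([0.81061769, 0.37168036, 0.74055008]), 'rotation': array([-0.90933317, -2.59760666,  0.92475903])}
top {'vfov': 46.84314632495634, 'cx': 255.35610117646286, 'cy': 197.66734971454326, 'eye': array([ 0.41498696, -0.02514794,  0.90756116]), 'rotation': array([-2.17005283,  2.13565634, -0.13106144])}
{'clock': 0.1, 'q': array([ 1.02999890e+00,  3.42644887e-01,  1.52492745e+00,  1.80421941e-06,
        1.27543571e+00, -1.46030830e-01]), 'dq': array([-0.00123924, -0.00262834, -0.00187044,  0.00093264,  0.00050375,
        0.00264534]), 'joint_efforts': array([ 2.34620100e-03, -4.34449196e+01, -2.46491629e+01, -6.53770917e-05,
        4.66654732e-03, -1.27019046e-06]), 'tool_pos': array([0.2017259 , 0.48432443, 0.24969761]), 'orientation': array([-6.15986141e-01, -3.08012285e+00,  2.09224195e-03]), 'contact_force': array([-0.77483684,  0.23380559,  0.11850881]), 'torque': array([-0.02084965, -0.02013145,  0.0062702 ]), 'grasp_force': 0.0, 'gripper_width': 1.0023586163874905} 0.019
```

View pics/scene0.png

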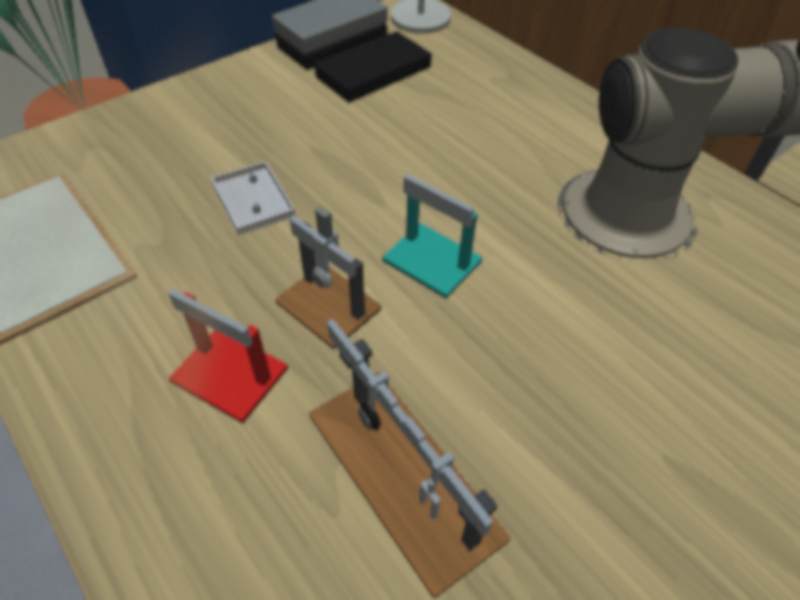

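View pics/top0.png

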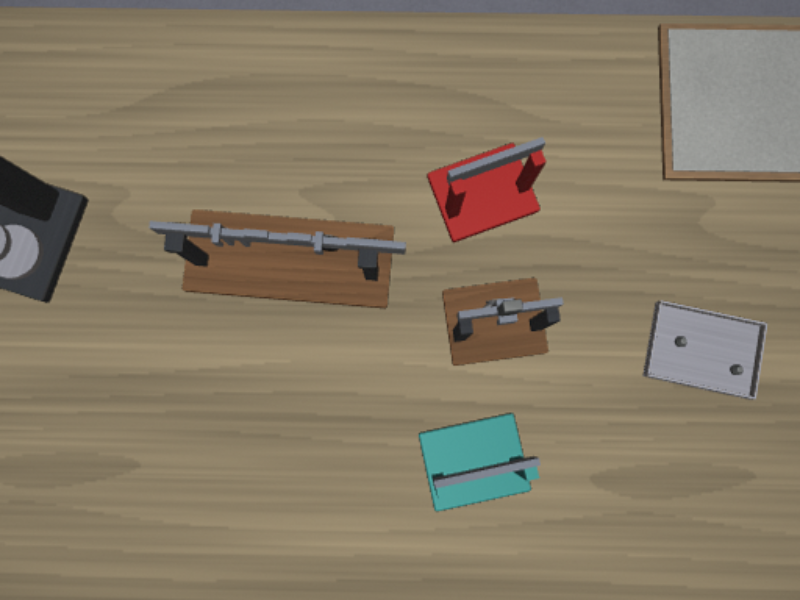

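Candidates (800×600 top view): the wooden stand (505,320) carries the hanger with the grey tab. The red stand (490,190) and the turquoise one (485,465) are empty look-alikes. The long wooden rack is at (290,250), with strap hooks at (217,233) and (320,242). The wooden stand is the only one that fits.

```bash
sed -i "s/m=robot.camera_model(n); f=/m=robot.camera_model(n); m['rotation']=cv2.Rodrigues(np.array(m['rotation']))[0]; f=/" h.py
python3 - <<'E'
from h import *
v,u=np.mgrid[0:384,0:512]
for n in ("top","scene"):
    z=np.load(f'{n}0.npz'); a,d=z['a'],z['d']; X=P(n,u,v,d); ok=d>0
    print(n, 'table z',np.median(X[...,2][ok&(X[...,2]<.02)]))
    m=(ok&(X[...,2]>.125)&(X[...,2]<.21)&(X[...,0]<.9)&(X[...,0]>.2)).astype(np.uint8)
    k,l,s,c=cv2.connectedComponentsWithStats(m)
    for i in range(1,k):
        if s[i,4]<25: continue
        p=X[l==i]; 
        t=p[(p[:,2]>.135)]
        mu=t.mean(0); w,V=np.linalg.eigh(np.cov(t[:,:2].T)); e=V[:,1]*np.sign(V[1,1]); q=(t[:,:2]-mu[:2])@e
        print(s[i],'mean',mu.round(4),'dir',e.round(4),'ext',q.min().round(4),q.max().round(4),'zmax',p[:,2].max().round(4), 'col',a[l==i].mean(0).round())
        h=p[p[:,2]>.165]
        if len(h)>5: print('   tab',len(h),h.mean(0).round(4),h.min(0).round(4),h.max(0).round(4))
        if n=="top" : print('   zhist',np.percentile(t[:,2],[5,25,50,75,95]).round(4))
    hsv=cv2.cvtColor(a,cv2.COLOR_RGB2HSV)
    wood=((X[...,2]>.006)&(X[...,2]<.03)&ok&(hsv[...,1]>90)).astype(np.uint8)
    k,l,s,c=cv2.connectedComponentsWithStats(wood)
    for i in range(1,k):
        if s[i,4]>200: 
            r=cv2.minAreaRect(X[l==i][:,:2].astype(np.float32)*1000); print('foot',s[i],r,np.median(X[l==i][:,2]).round(4),a[l==i].mean(0).round())
crop=lambda n,r,c,k:cv2.resize(np.load(f'{n}0.npz')['a'][r[0]:r[1],c[0]:c[1],::-1],None,fx=k,fy=k,interpolation=cv2.INTER_CUBIC)
A=crop("top",(125,200),(90,370),2.85);B=crop("scene",(125,225),(170,250),4);C=crop("scene",(195,370),(190,330),2.3)
W=np.zeros((600,800,3),np.uint8);W[:A.shape[0],:A.shape[1]]=A[:,:800];y=A.shape[0]
hB=min(B.shape[0],600-y)
W[y:y+hB,:B.shape[1]]=B[:hB];hC=min(C.shape[0],600-y);W[y:y+hC,330:330+C.shape[1]]=C[:hC]
cv2.imwrite('pics/crop.png',W)
E
```

```text
top table z 0.0017011274883650396
[286  87  63  36 571] mean [ 0.6884 -0.1278  0.1449] dir [-0.3611  0.9325] ext -0.059 0.0573 zmax 0.1505 col [109.  96. 101.]
   zhist [0.1366 0.1443 0.146  0.147  0.1485]
[  0 100  11  27 189] mean [0.6647 0.4352 0.1436] dir [-0.9691  0.2466] ext -0.0154 0.0255 zmax 0.158 col [30. 30. 29.]
   zhist [0.1358 0.1378 0.1431 0.1478 0.1547]
[  95  141  165   31 1483] mean [0.5939 0.1202 0.1436] dir [0.0681 0.9977] ext -0.146 0.145 zmax 0.1508 col [ 97. 100. 107.]
   zhist [0.1371 0.1401 0.145  0.1465 0.1482]
[293 190  68  24 629] mean [ 0.5131 -0.1402  0.159 ] dir [-0.1577  0.9875] ext -0.0617 0.0545 zmax 0.1997 col [100. 103. 109.]
   tab 127 [ 0.5112 -0.1363  0.1914] [ 0.5055 -0.1476  0.1656] [ 0.5191 -0.1273  0.1997]
   zhist [0.1416 0.1463 0.1482 0.1666 0.197 ]
[277 292  69  28 520] mean [ 0.3372 -0.1169  0.1456] dir [-0.226   0.9741] ext -0.058 0.0578 zmax 0.1495 col [102. 118. 124.]
   zhist [0.1395 0.1451 0.1462 0.147  0.1482]
foot [ 421   15   91  101 1179] ((820.9796142578125, -463.3301696777344), (191.50662231445312, 221.1558837890625), 89.80615
[... 1686 characters left out ...]
5, 148.51463317871094), 48.20308303833008) 0.0105 [137. 115.  84.]
foot [ 245  143   63   47 1462] ((335.129638671875, -115.43338012695312), (100.76990509033203, 124.0328369140625), 12.816421508789062) 0.013 [ 42. 143. 134.]
foot [ 176  172   68   51 1431] ((514.8585205078125, -143.02838134765625), (100.67630767822266, 126.852294921875), 8.292763710021973) 0.0129 [125.  93.  59.]
foot [ 108  212   76   59 2201] ((687.4425659179688, -127.30607604980469), (101.10588836669922, 126.07067108154297), 20.862367630004883) 0.013 [173.  49.  42.]
foot [ 198  248  129  135 5735] ((593.7447509765625, 128.71929931640625), (270.3711242675781, 109.78866577148438), 86.01950073242188) 0.0133 [128.  95.  60.]
```

View pics/crop.png

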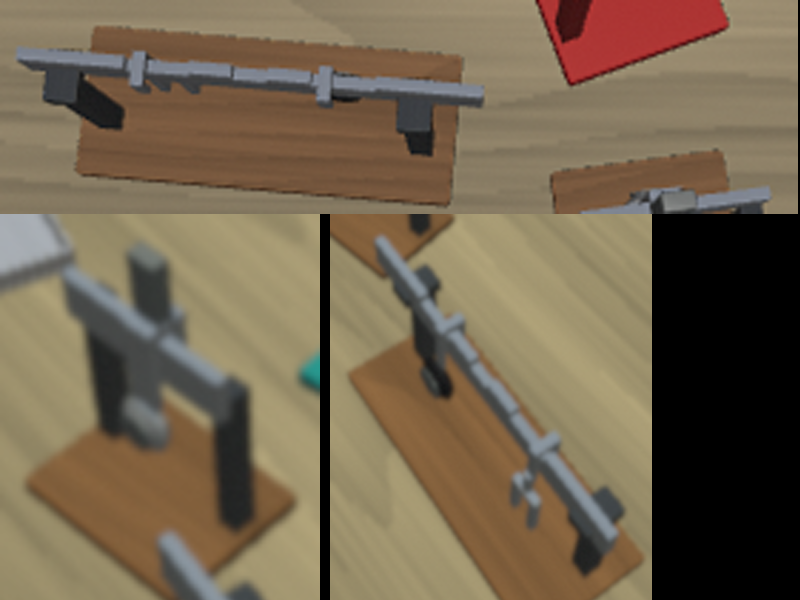

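The crop shows the hanger on the wooden stand: grey tab at crop (150,260), bell at (145,420). The rack's free middle notch looks to be at crop x≈232–269, with neighbours at x≈138 and 324. I'm moving now.

carry_out(
  steps="27 -54 0 0 0 -0.17; 54 -108 0 0 0 -0.34; 81 -162 0 0 0 -0.51; 108 -216 0 0 0 -0.68; 135 -270 0 0 0 -0.85",
)

```text
clock: 0.72
tool_pos: [0.3373, 0.2129, 0.2503]
orientation: [1.838, 2.548, 0.0]
contact_force: [1.3, 0.5, -0.0]
gripper_width: 1.001
grasp_force: 0.0
```

carry_out(
  steps="27 -54 0 0 0 -0.1; 54 -108 0 0 0 -0.1785; 81 -162 0 0 0 -0.1785; 108 -216 0 0 0 -0.1785; 135 -270 0 0 0 -0.1785",
)

```text
clock: 1.35
tool_pos: [0.4723, -0.0573, 0.2501]
orientation: [-2.052, -2.378, -0.0]
contact_force: [1.9, 1.3, -0.1]
gripper_width: 1.002
grasp_force: 0.0
```

carry_out(
  steps="20 -41 0 0 0 0; 40 -82 0 0 0 0; 40 -82 0 0 0 0; 40 -82 0 0 0 0; 40 -82 0 0 0 0",
)

```text
clock: 1.98
tool_pos: [0.5115, -0.1362, 0.2504]
orientation: [-2.05, -2.38, -0.0]
contact_force: [-0.0, -0.2, 0.3]
gripper_width: 1.002
grasp_force: 0.0
```

Run:
```python
from h import *
s=robot.get_state(); R=cv2.Rodrigues(s['orientation'])[0]; print(s['tool_pos'],'ydeg',np.degrees(np.arctan2(R[1,1],R[0,1])),'z',R[:,2],s['contact_force'],s['clock'])
for n in ("scene","top"):
    a,d=robot.snapshot(n); cv2.imwrite(f'pics/{n}1.png',a[:,:,::-1]); print(n,proj(n,[.512,-.137,.179]))
a=cv2.imread('pics/scene1.png')[110:230,150:310]; cv2.imwrite('pics/s1c.png',cv2.resize(a,None,fx=4,fy=4,interpolation=cv2.INTER_CUBIC))
```

```text
[ 0.51148352 -0.13621977  0.2503925 ] ydeg 8.520642889719937 z [-2.37902433e-04  3.23450588e-04 -9.99999919e-01] [-0.02678566 -0.1613968   0.27642988] 1.975
scene (np.float64(206.27913115390305), np.float64(141.26266856325248), np.float64(0.8033702736460914))
top (np.float64(325.8989289204428), np.float64(196.50643090331755), np.float64(0.7342104889588503))
```

View pics/s1c.png

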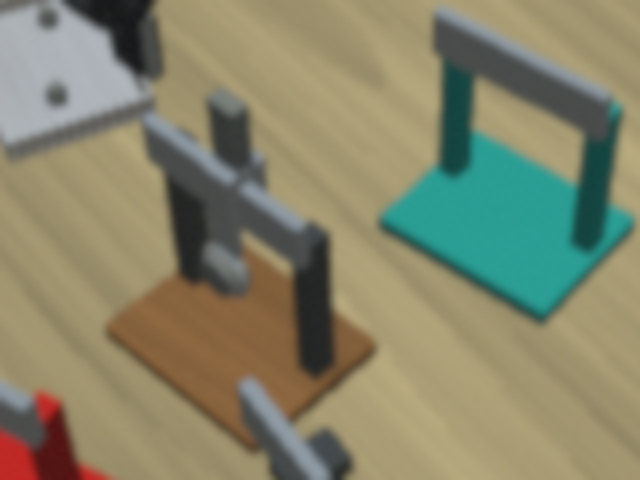

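The crop shows the tab at crop (228,115) and one finger at (140,50). I'll check the projection of the fingers and then descend.

Run:
```python
from h import *
c=np.array([.5115,-.1362]);e=np.array([np.cos(.1487),np.sin(.1487)])
for n in ("scene","top"):
  for k in (-.0425,.0425):
    print(n,k,np.round(proj(n,[*(c+k*e),.244]),1),np.round(proj(n,[*(c+k*e),.231]),1))
  print(n,'tabtop',np.round(proj(n,[.512,-.137,.195]),1))
a=cv2.imread('pics/scene1.png')[40:240,100:330];b=cv2.imread('pics/top1.png')[110:310,230:430]
W=np.hstack([a,b]);cv2.imwrite('pics/s1d.png',cv2.resize(W,None,fx=1.85,fy=1.85))
```

```text
scene -0.0425 [220.5 105.1   0.8] [220.9 110.5   0.8]
scene 0.0425 [186.6 127.1   0.7] [187.4 132.5   0.7]
scene tabtop [205.6 135.3   0.8]
top -0.0425 [336.3 219.1   0.7] [334.8 219.7   0.7]
top 0.0425 [327.7 163.9   0.7] [326.3 165.6   0.7]
top tabtop [327.4 195.2   0.7]
```

View pics/s1d.png

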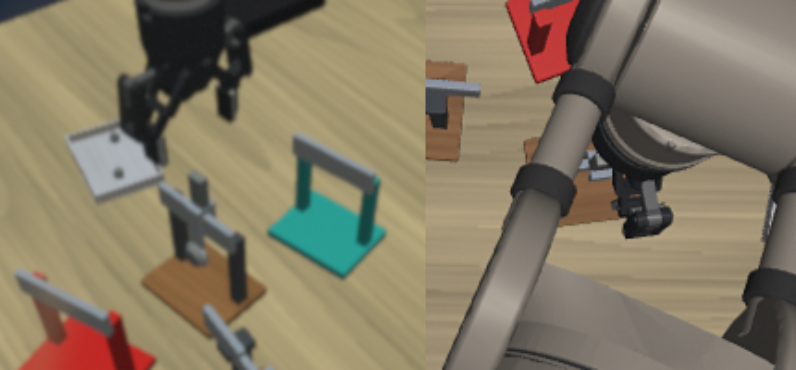

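Left panel: the gripper is centred above the tab (near fingertip at about (155,160), tab at (198,180)). Its position agrees with the projection, so I descend and close gently.

carry_out(
  steps="0 0 -25 0 0 0; 0 0 -45 0 0 0; 0 0 -60 0 0 0; 0 0 -71 0 0 0; 0 0 -71 0 0 0",
)

```text
clock: 2.7
tool_pos: [0.5117, -0.1371, 0.1788]
orientation: [-2.051, -2.379, 0.0]
contact_force: [-0.3, 0.6, -0.1]
gripper_width: 1.003
grasp_force: 0.0
```

carry_out(
  steps="0 0 0 0 0 0; 0 0 0 0 0 0; 0 0 0 0 0 0; 0 0 0 0 0 0; 0 0 0 0 0 0",
  grip=30,
  newtons=20,
)

```text
clock: 3.32
tool_pos: [0.5119, -0.1374, 0.1794]
orientation: [2.052, 2.379, 0.0]
contact_force: [-0.2, 0.4, -0.1]
gripper_width: 0.353
grasp_force: 0.0
```

carry_out(
  steps="0 0 0 0 0 0; 0 0 0 0 0 0; 0 0 0 0 0 0; 0 0 0 0 0 0; 0 0 0 0 0 0",
  grip=0,
  newtons=20,
)

```text
clock: 3.95
tool_pos: [0.5119, -0.1374, 0.1793]
orientation: [2.052, 2.379, 0.0]
contact_force: [-0.5, -1.2, 0.6]
gripper_width: 0.136
grasp_force: 24.7
```

Gripped at an 11.6 mm opening, which matches the tab. Firming the grip and lifting.

carry_out(
  steps="0 0 0 0 0 0; 0 0 0 0 0 0; 0 0 1 0 0 0; 0 0 3 0 0 0; 0 0 6 0 0 0",
  newtons=45,
)

```text
clock: 4.58
tool_pos: [0.5119, -0.1373, 0.1853]
orientation: [-2.052, -2.379, -0.0]
contact_force: [0.3, -0.1, -1.5]
gripper_width: 0.135
grasp_force: 47.1
```

carry_out(
  steps="0 0 15 0 0 0; 0 0 35 0 0 0; 0 0 60 0 0 0; 0 0 85 0 0 0; 0 0 100 0 0 0",
)

```text
clock: 5.2
tool_pos: [0.5123, -0.1375, 0.2875]
orientation: [2.05, 2.377, 0.001]
contact_force: [-0.5, 0.2, -1.7]
gripper_width: 0.136
grasp_force: 47.0
```

Run:
```python
from h import *
v,u=np.mgrid[0:384,0:512]
yaw=np.radians(-3.95); c0=np.array([.5937,.1287]); ex=np.array([np.cos(yaw),np.sin(yaw)]); ey=np.array([-ex[1],ex[0]])
for n in ("top","scene"):
    z=np.load(f'{n}0.npz'); d=z['d']; X=P(n,u,v,d); q=X[...,:2]-c0; a=q@ex; s=q@ey
    m=(d>0)&(abs(a)<.02)&(abs(s)<.16)&(X[...,2]>.12)
    t=m&(X[...,2]>.1425+(.0015 if n=="top" else -.001))&(X[...,2]<.149)
    print(n,'rail a mid',[ (round(b,2),np.round(np.percentile(a[t&(abs(s-b)<.012)]*1000,[5,50,95]),1)) for b in (-.13,-.09,-.035,0.02,.09)])
    print(' ends',s[m].min(),s[m].max())
    S=np.arange(-.08,.085,.004)
    print([(int(x*1000),*(np.round([np.percentile(X[...,2][k],95)*1000,a[k].max()*1000,a[k].min()*1000]).astype(int))) for x in S for k in [m&(abs(s-x)<.002)] if k.any()])
```

```text
top rail a mid [(-0.13, array([-2.1,  2. ,  5.5])), (-0.09, array([-1.8,  1.7,  5.2])), (-0.04, array([-2. ,  1.6,  5. ])), (0.02, array([-2. ,  2. ,  5.4])), (0.09, array([-2.1,  1.5,  5.6]))]
 ends -0.1544572798740435 0.13655326650641417
[(-80, np.int64(141), np.int64(5), np.int64(-2)), (-76, np.int64(141), np.int64(5), np.int64(-3)), (-72, np.int64(141), np.int64(5), np.int64(-2)), (-67, np.int64(141), np.int64(5), np.int64(-3)), (-63, np.int64(141), np.int64(6), np.int64(-2)), (-59, np.int64(147), np.int64(9), np.int64(-12)), (-55, np.int64(147), np.int64(10), np.int64(-12)), (-51, np.int64(147), np.int64(9), np.int64(-12)), (-47, np.int64(147), np.int64(6), np.int64(-2)), (-43, np.int64(148), np.int64(5), np.int64(-2)), (-39, np.int64(149), np.int64(6), np.int64(-2)), (-35, np.int64(148), np.int64(6), np.int64(-2)), (-31, np.int64(149), np.int64(5), np.int64(-3)), (-27, np.int64(147), np.int64(5), np.int64(-2)), (-23, np.int64(148), np.int64(5), np.int64(-3)), (-19, np.int64(147), np.int64(6), np.int64(-2)), (-15, np.int64(141), np.int64(6), np.int64(-2)), (-11, np.int64(141), n
[... 2759 characters left out ...]
.int64(4), np.int64(-4)), (32, np.int64(138), np.int64(4), np.int64(-4)), (36, np.int64(138), np.int64(4), np.int64(-4)), (40, np.int64(139), np.int64(4), np.int64(-4)), (44, np.int64(138), np.int64(4), np.int64(-5)), (48, np.int64(138), np.int64(4), np.int64(-4)), (52, np.int64(139), np.int64(4), np.int64(-5)), (56, np.int64(145), np.int64(8), np.int64(-13)), (60, np.int64(145), np.int64(8), np.int64(-14)), (64, np.int64(144), np.int64(8), np.int64(-14)), (68, np.int64(145), np.int64(4), np.int64(-4)), (72, np.int64(146), np.int64(4), np.int64(-4)), (76, np.int64(146), np.int64(4), np.int64(-4)), (80, np.int64(145), np.int64(4), np.int64(-4)), (84, np.int64(146), np.int64(4), np.int64(-5))]
```

Both views put the middle notch near s ≈ −9 mm along the rack and the rail line at x' ≈ +0.8 mm. I'll land on the plain rail at s ≈ +8, which leaves room to both neighbours, and slide toward −y.

carry_out(
  steps="10 33 0 0 0 -0.05; 24 80 0 0 0 -0.1; 39 130 0 0 0 -0.15; 54 180 0 0 0 -0.2; 68 225 0 0 0 -0.217",
)

```text
clock: 5.82
tool_pos: [0.5801, 0.0895, 0.2856]
orientation: [2.298, 2.142, 0.0]
contact_force: [0.4, -0.7, -1.7]
gripper_width: 0.136
grasp_force: 47.0
```

carry_out(
  steps="10 33 0 0 0 0; 15 49 0 0 0 0; 15 49 0 0 0 0; 15 49 0 0 0 0; 15 49 0 0 0 0",
)

```text
clock: 6.45
tool_pos: [0.5948, 0.1353, 0.2855]
orientation: [2.299, 2.141, -0.0]
contact_force: [0.0, -0.8, -2.1]
gripper_width: 0.138
grasp_force: 46.9
```

Run:
```python
from h import *
s=robot.get_state(); R=cv2.Rodrigues(s['orientation'])[0]; print(s['tool_pos'],'ydeg',np.degrees(np.arctan2(R[1,1],R[0,1])),'z',R[:,2],s['contact_force'],s['torque'],s['clock'])
a,d=robot.snapshot("scene"); np.savez('scene2.npz',a=a,d=d)
cv2.imwrite('pics/s2.png',cv2.resize(a[130:370,170:340,::-1],None,fx=2.5,fy=2.5,interpolation=cv2.INTER_CUBIC))
```

```text
[0.59484192 0.1353301  0.28554192] ydeg -4.074244765148899 z [ 1.52832456e-04 -2.68540569e-04 -9.99999952e-01] [ 0.02552225 -0.82192945 -2.10066528] [ 0.06465413  0.01926807 -0.0094163 ] 6.45
```

View pics/s2.png

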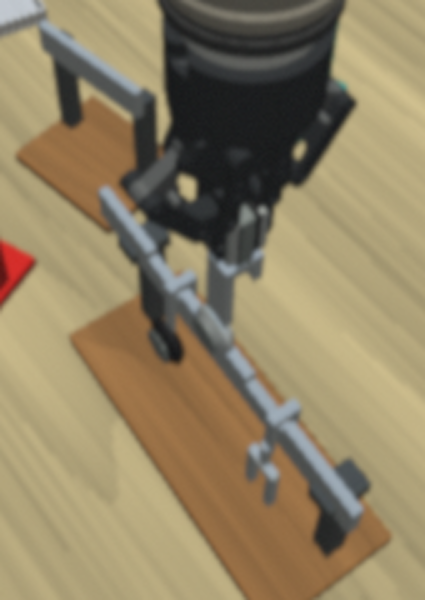

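The hanger hangs straight in the grip (leg at crop (220,290), bell at (213,325)) above the plain part of the rail, between the neighbours. I'll measure its x relative to the rail in the same camera.

Run:
```python
from h import *
v,u=np.mgrid[0:384,0:512]
yaw=np.radians(-3.95); c0=np.array([.5937,.1287]); ex=np.array([np.cos(yaw),np.sin(yaw)]); ey=np.array([-ex[1],ex[0]])
z=np.load('scene2.npz'); d=z['d']; X=P("scene",u,v,d); q=X[...,:2]-c0; a=q@ex; s=q@ey
for lo,hi in ((.172,.2),(.205,.215),(.215,.225),(.225,.24),(.243,.25)):
    m=(d>0)&(abs(a)<.04)&(abs(s)<.04)&(X[...,2]>lo)&(X[...,2]<hi)
    print(lo,m.sum(),'a',np.round(np.percentile(a[m]*1000,[2,50,98]),1),'s',np.round(np.percentile(s[m]*1000,[2,50,98]),1))
st=robot.get_state(); print('tcp a,s',(st['tool_pos'][:2]-c0)@ex*1e3,(st['tool_pos'][:2]-c0)@ey*1e3)
```

```text
0.172 185 a [ 8.3 17.5 21.6] s [-5.6 12.3 22.4]
0.205 37 a [ 7.9 12.7 13.3] s [-3.7  9.7 16.3]
0.215 39 a [ 7.8 12.7 13.4] s [-1.7  9.4 16.5]
0.225 74 a [-11.5  12.4  13.3] s [-1.6 12.1 16.4]
0.243 44 a [-12.   12.4  13.8] s [-1.9 14.6 16.4]
tcp a,s 0.7056764650838533 6.850491825274703
```

carry_out(
  steps="0 0 -18 0 0 0; 0 0 -36 0 0 0; 0 0 -54 0 0 0; 0 0 -70 0 0 0; 0 0 -80 0 0 0",
)

```text
clock: 7.12
tool_pos: [0.5947, 0.1363, 0.2045]
orientation: [-2.298, -2.142, 0.001]
contact_force: [0.3, 0.4, -1.3]
gripper_width: 0.137
grasp_force: 47.0
```

carry_out(
  steps="0 0 -5 0 0 0; 0 0 -10 0 0 0; 0 0 -14 0 0 0; 0 0 -17 0 0 0; 0 0 -20 0 0 0",
)

```text
clock: 7.75
tool_pos: [0.595, 0.1367, 0.1853]
orientation: [2.297, 2.143, 0.001]
contact_force: [0.4, 0.2, -1.8]
gripper_width: 0.133
grasp_force: 47.0
```

carry_out(
  steps="0 0 -1 0 0 0; 0 0 -2 0 0 0; 0 0 -3 0 0 0; 0 0 -4 0 0 0; 0 0 -4.5 0 0 0",
)

```text
clock: 8.38
tool_pos: [0.5949, 0.1366, 0.1808]
orientation: [2.297, 2.143, 0.0]
contact_force: [-0.7, -0.7, -1.5]
gripper_width: 0.133
grasp_force: 47.0
```

carry_out(
  steps="0 0 -0.3 0 0 0; 0 0 -0.6 0 0 0; 0 0 -0.9 0 0 0; 0 0 -1.2 0 0 0; 0 0 -1.2 0 0 0",
)

```text
clock: 9.0
tool_pos: [0.5949, 0.1366, 0.1796]
orientation: [2.297, 2.143, -0.0]
contact_force: [0.0, 0.7, -2.0]
gripper_width: 0.135
grasp_force: 47.0
```

carry_out(
  steps="0 0 -0.3 0 0 0; 0 0 -0.6 0 0 0; 0 0 -0.8 0 0 0; 0 0 -0.8 0 0 0; 0 0 -0.8 0 0 0",
)

```text
clock: 9.62
tool_pos: [0.595, 0.1366, 0.1794]
orientation: [2.297, 2.143, 0.001]
contact_force: [-2.4, 0.1, 5.0]
gripper_width: 0.134
grasp_force: 47.9
```

Contact at about 7 N. Sliding along the rail toward −y.

carry_out(
  steps="-0.1 -1.4 0 0 0 0; -0.2 -2.8 0 0 0 0; -0.3 -4.2 0 0 0 0; -0.4 -5.6 0 0 0 0; -0.5 -7 0 0 0 0",
)

```text
clock: 10.25
tool_pos: [0.595, 0.1301, 0.1793]
orientation: [2.297, 2.143, 0.003]
contact_force: [-0.2, 3.7, 5.8]
gripper_width: 0.131
grasp_force: 47.9
```

carry_out(
  steps="-0.1 -1.2 0 0 0 0; -0.2 -2.4 0 0 0 0; -0.2 -3.6 0 0 0 0; -0.3 -4.8 0 0 0 0; -0.4 -6 0 0 0 0",
)

```text
clock: 10.88
tool_pos: [0.5945, 0.124, 0.1792]
orientation: [2.297, 2.143, 0.003]
contact_force: [-0.3, 3.8, 4.6]
gripper_width: 0.135
grasp_force: 47.9
```

carry_out(
  steps="0 -0.5 0 0 0 0; -0.1 -1 0 0 0 0; -0.1 -1.5 0 0 0 0; -0.1 -2 0 0 0 0; -0.2 -2.5 0 0 0 0",
)

```text
clock: 11.5
tool_pos: [0.594, 0.1211, 0.1788]
orientation: [2.297, 2.143, 0.0]
contact_force: [0.4, 4.1, 3.8]
gripper_width: 0.132
grasp_force: 47.7
```

carry_out(
  steps="0 -0.3 0 0 0 0; 0 -0.6 0 0 0 0; -0.1 -0.9 0 0 0 0; -0.1 -1.2 0 0 0 0; -0.1 -1.2 0 0 0 0",
)

```text
clock: 12.12
tool_pos: [0.5937, 0.1199, 0.1788]
orientation: [2.297, 2.143, -0.0]
contact_force: [0.2, 0.2, -0.6]
gripper_width: 0.135
grasp_force: 47.0
```

The force has vanished at s ≈ −8.8, so the hook should be over the notch. Lowering gently.

carry_out(
  steps="0 0 -0.4 0 0 0; 0 0 -0.8 0 0 0; 0 0 -1.2 0 0 0; 0 0 -1.2 0 0 0; 0 0 -1.2 0 0 0",
)

```text
clock: 12.75
tool_pos: [0.5937, 0.1199, 0.1776]
orientation: [2.297, 2.143, 0.0]
contact_force: [0.7, -0.4, -1.5]
gripper_width: 0.135
grasp_force: 47.0
```

carry_out(
  steps="0 0 -0.8 0 0 0; 0 0 -1.6 0 0 0; 0 0 -2.4 0 0 0; 0 0 -3.2 0 0 0; 0 0 -3.8 0 0 0",
)

```text
clock: 13.38
tool_pos: [0.5937, 0.1199, 0.1737]
orientation: [2.297, 2.143, -0.0]
contact_force: [-0.0, 0.4, -1.8]
gripper_width: 0.13
grasp_force: 47.0
```

carry_out(
  steps="0 0 -0.4 0 0 0; 0 0 -0.8 0 0 0; 0 0 -1.2 0 0 0; 0 0 -1.2 0 0 0; 0 0 -1.2 0 0 0",
)

```text
clock: 14.0
tool_pos: [0.5937, 0.1199, 0.1727]
orientation: [2.297, 2.143, 0.0]
contact_force: [0.8, 0.9, -1.4]
gripper_width: 0.13
grasp_force: 47.0
```

carry_out(
  steps="0 0 -0.3 0 0 0; 0 0 -0.5 0 0 0; 0 0 -0.5 0 0 0; 0 0 -0.5 0 0 0; 0 0 -0.5 0 0 0",
)

```text
clock: 14.62
tool_pos: [0.5938, 0.1199, 0.1724]
orientation: [2.297, 2.143, 0.0]
contact_force: [-0.9, -0.2, 1.8]
gripper_width: 0.133
grasp_force: 47.5
```

Seated: 7 mm total drop with about 3 N on the notch bottom. Releasing.

carry_out(
  steps="0 0 0 0 0 0; 0 0 0 0 0 0; 0 0 0 0 0 0; 0 0 0 0 0 0; 0 0 0 0 0 0",
  grip=16,
  newtons=20,
)

```text
clock: 15.25
tool_pos: [0.5937, 0.1199, 0.1721]
orientation: [2.297, 2.143, 0.0]
contact_force: [0.1, -0.5, 0.0]
gripper_width: 0.19
grasp_force: 0.0
```

carry_out(
  steps="0 0 0 0 0 0; 0 0 0 0 0 0; 0 0 0 0 0 0; 0 0 0 0 0 0; 0 0 0 0 0 0",
  grip=45,
)

```text
clock: 15.88
tool_pos: [0.5937, 0.1199, 0.1721]
orientation: [2.297, 2.143, 0.0]
contact_force: [-0.4, -0.0, 0.1]
gripper_width: 0.527
grasp_force: 0.0
```

carry_out(
  steps="0 0 10 0 0 0; 0 0 30 0 0 0; 0 0 60 0 0 0; 0 0 90 0 0 0; 0 0 110 0 0 0",
)

```text
clock: 16.5
tool_pos: [0.5941, 0.12, 0.2847]
orientation: [2.296, 2.142, 0.003]
contact_force: [0.2, 0.9, -0.5]
gripper_width: 0.525
grasp_force: 0.0
```

carry_out(
  steps="-30 -40 0 0 0 0; -60 -80 0 0 0 0; -90 -120 0 0 0 0; -120 -160 0 0 0 0; -120 -160 0 0 0 0",
)

```text
clock: 17.12
tool_pos: [0.4724, -0.0421, 0.2833]
orientation: [2.3, 2.138, 0.0]
contact_force: [1.0, 1.0, -0.6]
gripper_width: 0.525
grasp_force: 0.0
```

Run:
```python
from h import *
a,d=robot.snapshot("scene"); v,u=np.mgrid[0:384,0:512]
yaw=np.radians(-3.95); c0=np.array([.5937,.1287]); ex=np.array([np.cos(yaw),np.sin(yaw)]); ey=np.array([-ex[1],ex[0]])
X=P("scene",u,v,d); q=X[...,:2]-c0; A=q@ex; s=q@ey
m=(d>0)&(abs(A)<.03)&(abs(s)<.05)&(X[...,2]>.165); print('tab top',np.percentile(X[m],98,axis=0),'a',A[m].min(),A[m].max(),'s',s[m].min(),s[m].max())
for c in (-.055,.06):
    m=(d>0)&(abs(A)<.03)&(abs(s-c)<.02)&(A<-.008)&(X[...,2]>.13)&(X[...,2]<.16); print(c,s[m].min(),s[m].max())
cv2.imwrite('pics/s3.png',cv2.resize(a[170:370,180:340,::-1],None,fx=3,fy=3,interpolation=cv2.INTER_CUBIC))
st=robot.get_state(); print(st['clock'],st['contact_force'])
```

```text
tab top [0.60623949 0.12966511 0.18938188] a -0.0007624530094533896 0.013518509286278598 s -0.018409615712302606 0.0018890342599695604
-0.055 -0.06081833548753522 -0.05216429093288392
0.06 0.05586099688359623 0.06415291761672214
17.175 [ 0.64077341  0.51132259 -0.58687911]
```

View pics/s3.png

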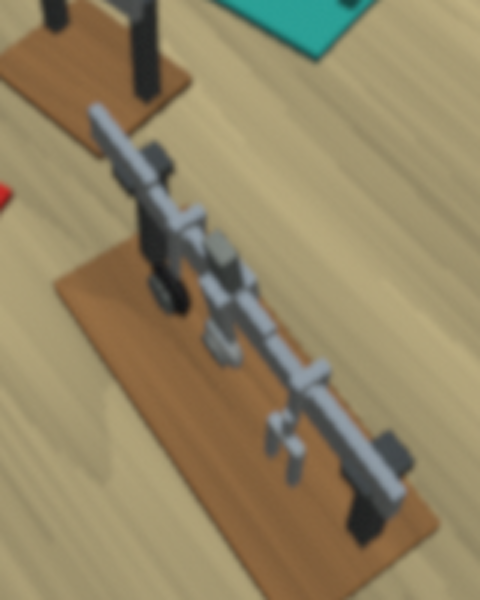

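The chrome hanger hangs in the middle notch (tab at (222,255), bell at (222,345)). Both neighbours are in place at (190,215) and (315,375). The tab leans slightly to +x, so I'll check whether that is settled.

carry_out(
  steps="0 0 0 0 0 0; 0 0 0 0 0 0; 0 0 0 0 0 0; 0 0 0 0 0 0; 0 0 0 0 0 0",
  grip=60,
)

```text
clock: 17.8
tool_pos: [0.4738, -0.0399, 0.282]
orientation: [-2.297, -2.143, 0.0]
contact_force: [-0.7, -0.0, 0.3]
gripper_width: 0.701
grasp_force: 0.0
```

Run:
```python
from h import *
v,u=np.mgrid[0:384,0:512]
def rep(a,d,c0,yaw,zr):
    ex=np.array([np.cos(yaw),np.sin(yaw)]); ey=np.array([-ex[1],ex[0]])
    X=P("scene",u,v,d); q=X[...,:2]-c0; A=(q@ex)*1e3; s=(q@ey)*1e3; z=(X[...,2]-zr)*1e3
    for lo,hi in ((-75,-55),(-44,-34),(-34,-24),(10,20),(20,30),(30,40),(40,48)):
        m=(d>0)&(abs(A)<35)&(s>-30)&(s<25)&(z>lo)&(z<hi)
        if m.any(): print(lo,hi,m.sum(),'a',np.round(np.percentile(A[m],[5,50,95]),1),'s',np.round(np.percentile(s[m],[5,95]),1))
    m=(d>0)&(abs(A)<35)&(s>-30)&(s<25)&(z>20); print('ztop',np.percentile(z[m],98))
z=np.load('scene0.npz'); print('stand'); rep(z['a'],z['d'],np.array([.5149,-.143]),np.radians(8.45),.144)
a,d=robot.snapshot("scene"); print('rack'); rep(a,d,np.array([.5937,.1287]),np.radians(-3.95),.137)
```

```text
stand
-75 -55 77 a [ 7.3 16.4 18.2] s [-3.7 21.8]
-44 -34 28 a [ 4.2  8.8 10. ] s [-2.9 15.9]
-34 -24 43 a [2.3 7.5 9.5] s [-25.9  18.7]
10 20 36 a [-6.4  1.7  3.1] s [ 0.2 16.6]
20 30 38 a [-7.3  1.4  2.8] s [-1.  16.5]
30 40 38 a [-8.3  1.8  2.8] s [-0.5 16.3]
40 48 30 a [-6.5  1.7  2.8] s [-0.3 16.1]
ztop 51.44818738365399
rack
-75 -55 73 a [ 0.7  9.  12.7] s [-19.8   6.5]
-44 -34 17 a [1.6 6.1 7.5] s [-13.    0.9]
-34 -24 16 a [4.1 8.5 9.2] s [-17.7   1. ]
10 20 42 a [-11.1   2.2   8.6] s [-13.6  12.7]
20 30 28 a [-0.2  6.4 10.2] s [-12.8   1.4]
30 40 27 a [ 1.7  9.7 11.7] s [-13.2   1.2]
40 48 31 a [ 2.2 11.5 13. ] s [-14.4   1.5]
ztop 51.897736736463926
```

The hook is fully in the notch but settled leaning about 8°, because I released it centred and the bell's weight is offset. On the stand it hung upright with its long leg against the rail. I'll regrip softly and shift it about 2.7 mm toward −x so that it hangs the same way.

carry_out(
  steps="30 40 0 0 0 0; 60 80 0 0 0 0; 90 120 0 0 0 0; 117.3 160.2 0 0 0 0; 117.3 160.2 0 0 0 0",
  grip=85,
)

```text
clock: 18.48
tool_pos: [0.5919, 0.1228, 0.281]
orientation: [-2.293, -2.146, 0.0]
contact_force: [-1.3, -0.0, 0.3]
gripper_width: 0.996
grasp_force: 0.0
```

carry_out(
  steps="0 0 -30 0 0 0; 0 0 -60 0 0 0; 0 0 -85 0 0 0; 0 0 -103 0 0 0; 0 0 -109 0 0 0",
)

```text
clock: 19.1
tool_pos: [0.5902, 0.1194, 0.1721]
orientation: [-2.297, -2.141, 0.003]
contact_force: [-0.2, 0.2, -0.7]
gripper_width: 0.992
grasp_force: 0.0
```

carry_out(
  steps="0 0 0 0 0 0; 0 0 0 0 0 0; 0 0 0 0 0 0; 0 0 0 0 0 0; 0 0 0 0 0 0",
  grip=36,
  newtons=20,
)

```text
clock: 19.73
tool_pos: [0.5911, 0.1202, 0.1733]
orientation: [2.297, 2.143, 0.0]
contact_force: [0.3, 0.4, 0.3]
gripper_width: 0.424
grasp_force: 0.0
```

carry_out(
  steps="0 0 0 0 0 0; 0 0 0 0 0 0; 0 0 0 0 0 0; 0 0 0 0 0 0; 0 0 0 0 0 0",
  grip=18,
)

```text
clock: 20.35
tool_pos: [0.591, 0.1201, 0.1731]
orientation: [2.297, 2.143, 0.0]
contact_force: [1.3, 0.8, -0.3]
gripper_width: 0.212
grasp_force: 0.0
```

carry_out(
  steps="0 0 0 0 0 0; 0 0 0 0 0 0; 0 0 0 0 0 0; 0 0 0 0 0 0; 0 0 0 0 0 0",
  grip=10,
)

```text
clock: 20.98
tool_pos: [0.5912, 0.1201, 0.1732]
orientation: [2.297, 2.143, 0.001]
contact_force: [1.2, 0.2, 0.5]
gripper_width: 0.133
grasp_force: 24.3
```

carry_out(
  steps="-0.2 0 -0.1 0 0 0; -0.4 0 -0.2 0 0 0; -0.4 0 -0.3 0 0 0; -0.4 0 -0.3 0 0 0; -0.4 0 -0.3 0 0 0",
)

```text
clock: 21.6
tool_pos: [0.5909, 0.1201, 0.1732]
orientation: [2.297, 2.142, 0.001]
contact_force: [2.6, -0.7, 3.7]
gripper_width: 0.135
grasp_force: 24.9
```

carry_out(
  steps="-0.2 0 0.1 0 0 0; -0.4 0 0.1 0 0 0; -0.4 0 0.1 0 0 0; -0.4 0 0.1 0 0 0; -0.4 0 0.1 0 0 0",
)

```text
clock: 22.22
tool_pos: [0.5906, 0.1201, 0.1732]
orientation: [2.297, 2.142, 0.001]
contact_force: [4.1, 0.3, 5.5]
gripper_width: 0.135
grasp_force: 25.0
```

The side force is rising, so the long leg is against the rail. Releasing and checking.

carry_out(
  steps="0 0 0 0 0 0; 0 0 0 0 0 0; 0 0 0 0 0 0; 0 0 0 0 0 0; 0 0 0 0 0 0",
  grip=16,
)

```text
clock: 22.85
tool_pos: [0.5901, 0.1201, 0.1728]
orientation: [-2.297, -2.143, 0.0]
contact_force: [-0.7, 0.0, -0.0]
gripper_width: 0.19
grasp_force: 0.0
```

carry_out(
  steps="0 0 0 0 0 0; 0 0 0 0 0 0; 0 0 0 0 0 0; 0 0 0 0 0 0; 0 0 0 0 0 0",
  grip=50,
)

```text
clock: 23.48
tool_pos: [0.5902, 0.1201, 0.1729]
orientation: [2.297, 2.143, 0.0]
contact_force: [0.4, -0.0, -0.1]
gripper_width: 0.587
grasp_force: 0.0
```

carry_out(
  steps="0 0 10 0 0 0; 0 0 30 0 0 0; 0 0 60 0 0 0; 0 0 90 0 0 0; 0 0 110 0 0 0",
)

```text
clock: 24.1
tool_pos: [0.5906, 0.1202, 0.2855]
orientation: [2.296, 2.142, 0.003]
contact_force: [0.3, 0.1, -0.2]
gripper_width: 0.583
grasp_force: 0.0
```

carry_out(
  steps="-30 -40 0 0 0 0; -60 -80 0 0 0 0; -90 -120 0 0 0 0; -120 -160 0 0 0 0; -120 -160 0 0 0 0",
)

```text
clock: 24.72
tool_pos: [0.4689, -0.0418, 0.2841]
orientation: [2.3, 2.138, 0.0]
contact_force: [0.4, 0.4, -0.2]
gripper_width: 0.582
grasp_force: 0.0
```

Run:
```python
from h import *
a,d=robot.snapshot("scene"); v,u=np.mgrid[0:384,0:512]
c0=np.array([.5937,.1287]);yaw=np.radians(-3.95);ex=np.array([np.cos(yaw),np.sin(yaw)]); ey=np.array([-ex[1],ex[0]])
X=P("scene",u,v,d); q=X[...,:2]-c0; A=(q@ex)*1e3; s=(q@ey)*1e3; z=(X[...,2]-.137)*1e3
for lo,hi in ((-75,-55),(-44,-34),(20,30),(30,40),(40,48)):
    m=(d>0)&(abs(A)<35)&(s>-30)&(s<25)&(z>lo)&(z<hi); print(lo,hi,m.sum(),'a',np.round(np.percentile(A[m],[5,50,95]),1),'s',np.round(np.percentile(s[m],[5,95]),1))
for c in (-55,60):
    m=(d>0)&(abs(s-c)<20)&(A<-8)&(A>-30)&(z>-7)&(z<23); print(c,s[m].min(),s[m].max())
m=(d>0)&(abs(A)<35)&(s>-30)&(s<25)&(z>20); print('ztop',np.percentile(z[m],98))
cv2.imwrite('pics/s4.png',cv2.resize(a[170:370,180:340,::-1],None,fx=3,fy=3,interpolation=cv2.INTER_CUBIC))
print(robot.get_state()['clock'])
```

```text
-75 -55 82 a [ 7.5 15.4 18.3] s [-20.5   7.1]
-44 -34 28 a [4.  9.3 9.9] s [-18.4   0.9]
20 30 36 a [-6.3  2.3  3.2] s [-16.7   1.1]
30 40 42 a [-7.6  2.2  3.1] s [-17.4   1.5]
40 48 32 a [-6.8  2.3  3.3] s [-17.4   1.2]
-55 -59.436475157139085 -51.21376218276892
60 55.86629407561252 64.10371984086292
ztop 51.4441454739912
24.775
```

View pics/s4.png

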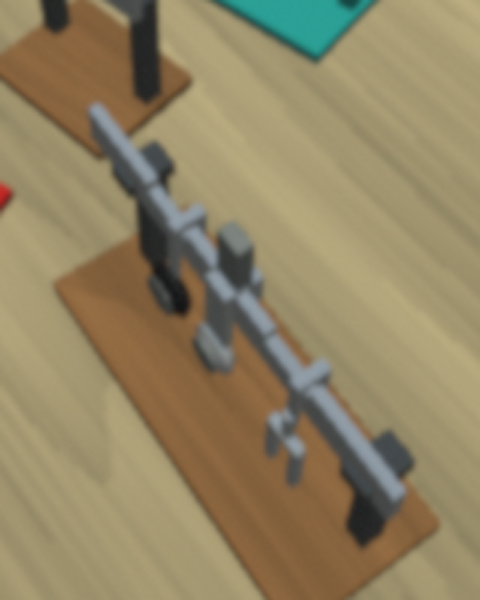

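The hanger now hangs upright in the middle notch (tab at (235,255), bell at (215,345)). Both neighbours are in place at (190,215) and (315,375), and the gripper is clear.

```bash
python3 -c "
from bench import robot
print(robot.sign_off())"
```

```text
the job is handed in; nothing more can be done
None
```

The chrome bell hangs upright with its hook fully down in the rack's middle notch and both neighbours still in place; I regripped it once to straighten a lean of about 8°, and handed the job in at about 25 s.

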